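# Pass a tube rack through the spring gate of a loading lane

### The arm

A 6-joint arm with a two-finger parallel gripper is mounted at the origin on the work surface. World frame = base frame: x ahead of the robot, y to its left, z up, the work surface at z = 0. Lengths are in m, angles in rad, forces in N, time in s.
With the tool pointing down it reaches from about 0.425 to 0.95 m from the base axis. Payload 3.5 kg.
Tool frame: the origin (TCP) lies at the very end of the fingers, on their centre line; the grasp point (between the pads) lies 19 mm behind it (ctrl.grip_point_offset is the distance from the TCP to the grasp point, in m); z points along the fingers, y is the line along which they close (so a half turn about z gives the same grasp; the last joint's range is limited). The gripper opens to 85 mm and grips with 20 to 120 N. Pads are 22 mm wide; open, the fingers measure 114 mm over their backs; the gripper's body (76 mm by 85 mm) begins 54 mm behind the grasp point. The pads swing forward as they close: fully open they stand 13 mm farther back than shut.
Start: joints at [-1.291, 0.286, 1.577, -0, 1.279, -0.15], TCP at [0.281, -0.614, 0.21] pointing down, gripper open.
Joint ranges: [-2.77, 2.77], [-0.9, 2.22], [0.21, 2.48], [-1.53, 4.67], [0.24, 2.81], [-2.84, 2.84]. Speed limits (rad/s): [2.79, 2.79, 3.14, 3.14, 3.14, 3.14].

### API

Orientations are given as a unit quaternion [x, y, z, w].
In Python, from plant import ctrl gives the robot as it stands. The module is installed in compiled form; this text tells all that it offers.
- The arm moves only by the shell command python3 -m pendant 'ROWS' [OPENING] [FORCE]. ROWS is JSON, a list of rows, each an object of numbers: "dx", "dy", "dz": the shift along the tool's x, y, z in cm; "twist": the turn about the tool's z in degrees. A call has 1 to 10 rows; each row is the pose to reach, as a shift and turn from the pose commanded when the call began, along the tool's axes at that moment; what a row does not reach only later rows make up. A row lasts 1/8 s, in which the tool goes at most 62.5 mm and 10.7 degrees, less where a joint would pass 70% of its speed; a pose out of reach is approached as far as the arm can. A call with a gripper value outside its range is refused whole. OPENING is the opening in per cent of the stroke, from 0 (shut) to 100 (fully open), set as the call begins (- or left out, the last holds). The fingers move at their own pace and stop on an object; FORCE is the grip in N (left out, the last holds). Time passes only in rows, so rows that repeat a pose let the fingers close. It gives the time, the measured TCP pose, the force, the opening and the grip force at its end, in the units of the state.
- ctrl.get_state(): the state, without advancing time (a new reading comes with each control period).
- ctrl.read_camera(name): name is "scene" or "top"; returns a dict with "img" (480x640x3 uint8, red, green, blue), "depth" (480x640 float32, m along the optical axis (not along the pixel's ray), 0 where there is no reading), "camera_matrix" (3x3 intrinsics, pixels), "xyz" and "rotation" of the camera in the world. Camera axes: x right, y up, looking along -z (the intrinsics and any distortion apply to the point x, -y, -z); pixel columns grow to the right and rows downward; lengths in m; the calibration is good to about 2 mm. A picture is of the moment at which its call begins.
- ctrl.sign_off(): hands the job in; it is judged then, once.
The state is a dict: "time": time; "qpos": joint angles; "dq": joint speeds; "joint_efforts": joint torques, N m; "eef_pos": TCP position; "tcp_rot": TCP orientation; "contact_force": force on the tool from outside, world axes, zero at the start; "wrist_torque": the same for the moment, N m; "opening": opening from 0.0 (shut) to 1.0 (fully open); "finger_force": force on a finger pad.
Only numpy, scipy, OpenCV 4.12 (cv2) and the standard library are available. Lean on these libraries where they do the work, as an engineer would, in place of code of your own. Each camera call takes 0.05 s, during which the arm holds its last target. There are 200 camera calls.

### The job

Hold the lane's spring gate open with one fingertip and, while it is held open, push the tube rack along the lane past it until the rack stands against the stop block; the gate must not touch the rack on the way. Then let the gate spring fully shut behind the rack and move clear. Only push: do not lift or tip the rack, and leave the other things on the bench where they are.

Things in the scene. Friction and masses are not known exactly. Their poses are not given: they have to be found in the camera images.
- lane: Fixed metal lane, grey deck. Origin: on the table under the track. x: the rack's travel (robot's left, within 25 deg); y: across, to the gate flap's side (towards the robot); z up. Deck x -190 to 175, y -46 to 54 mm, top 8 mm above the table. Two rails x -190 to 120 mm, inner faces y = +-29 mm, 5 mm thick, tops 22 mm above the table. All lane x, y below are in this frame.
- stop_face (a point): Point on the upstream face (lane x = 120 mm) of the grey stop block at the lane's downstream end, 30 mm above the table. Block 74 mm wide, top 60 mm above the table. Against it the rack's origin is at lane x = 88 mm, its body's rear face 15 mm past the gate's blade, its push plate's rear face at x = 11 mm.
- gate (a joint): Gate angle, rad: 0 shut, grows as the flap's top tilts outwards (lane +y), end stop 1.2. From 0.75 the blade is clear of the rack. A vertical fingertip at height h above the table, pushed d outwards past the shut inner face, holds it at about atan(d / (h - 10 mm)); takes 2 to 5 N. A spring shuts it when let go. The rack cannot push it open.
- gate_hinge (a point): Middle of the gate's fixed hinge line, which runs parallel to lane x at y = 39 mm, 10 mm above the table, along the flap's bottom edge.
- flap_top (a point): Middle of the top edge of the gate's inner face (moves with the gate). The flap is a 4 mm steel strip along the lane's +y side, lane x -178 to 42 mm; shut, it is upright, inner face at y = 37 mm, top 64 mm above the table. It may be pushed outwards anywhere along its length, and a finger can slide along it up to the blade.
- blade_tip (a point): Middle of the free end of the gate's blade (moves with the gate): a 6 mm thick plate fixed square to the flap's inner face at lane x = 35 to 41 mm; shut, it reaches across the lane to y = 5 mm, 34 to 52 mm above the table, and blocks the rack's body; the rack's low tail passes beneath it.
- rack: White tube rack, 0.2 to 0.4 kg, between the rails (3 mm play each side), upstream of the gate. Origin: centre of the body's underside, on the deck; x along lane x. Body 64 (x) x 52 x 42 mm, six capped tubes to 51 mm. Behind it a low tail 14 mm wide, 11 mm high, ending in an upright push plate 44 mm wide, 39 mm high, its rear face 77 mm behind the origin: push there.
- jar: Bystander: amber jar, 48 mm wide, 75 mm high, across the lane from the flap. Origin: centre of underside.
- vial: Bystander: small bottle, 26 mm wide, 55 mm high, across the lane from the flap. Origin: centre of underside.
- dish: Bystander: clear flat dish, 94 mm wide, 18 mm high, near the lane's upstream end. Origin: centre of underside.
- marker: Bystander: marker pen, 136 x 14 x 14 mm, lying on the bench on the flap's side of the lane, roughly along it. Origin: centre of underside.
- beaker: Bystander: glass beaker, 64 mm wide, 85 mm high, left of the lane. Origin: centre of underside.
- tipbox: Bystander: tip box 85 x 120 x 62 mm, left of the lane. Origin: centre of underside.

How it is judged:
By the outcome, as a careful person would: the job done as asked, in the order asked, and still so for the second after the job is handed in, with the robot touching nothing.
It also fails if it takes over 38 s, if anything falls off the work surface, if the arm or the gripper's body presses on something with over 40 N, if the wrist force passes 120 N, or if a joint passes its speed limit or range.

## Working session

There is one attempt and no reset: what is moved stays moved. The work goes in short steps, Python scripts to look and compute and a shell command to move; the robot and the scene stay as the last step left them, time stands still between calls to the robot, and variables do not carry over. Pictures are saved under pics/ and viewed, at most 10 in all, crops included, and the job is handed in when it is done.

```bash
mkdir -p pics
cat > h.py <<'E'
import numpy as np, cv2
from plant import ctrl
def cam(n):
    c=ctrl.read_camera(n); return c
def save(c,f): cv2.imwrite('pics/'+f,cv2.cvtColor(c['img'],cv2.COLOR_RGB2BGR))
def pts(c):
    K=np.array(c['camera_matrix']);d=c['depth'];v,u=np.mgrid[:480,:640]
    p=np.stack([(u-K[0,2])/K[0,0]*d,-(v-K[1,2])/K[1,1]*d,-d],-1)
    R=np.array(c['rotation'])
    if R.shape!=(3,3):
        from scipy.spatial.transform import Rotation as Ro; R=Ro.from_quat(R).as_matrix()
    return p@R.T+np.array(c['xyz'])
E
python3 - <<'E'
from h import *
for n in('top','scene'):
    c=cam(n);save(c,n+'1.png');print(n,c['xyz'],c['rotation'],c['camera_matrix'],[k for k in c])
s=ctrl.get_state();print(s)
E
```

```text
top [0.44257612 0.06890469 1.24831004] [ 0.05071874 -0.044878   -0.70193527  0.70901371] [[558.59960519   0.         316.58957278]
 [  0.         558.59960519 231.64779485]
 [  0.           0.           1.        ]] ['img', 'depth', 'camera_matrix', 'xyz', 'rotation']
scene [1.28247761 0.41481844 0.66537206] [0.23795188 0.36956899 0.766919   0.46758199] [[536.7128944    0.         314.59101191]
 [  0.         536.7128944  241.53736306]
 [  0.           0.           1.        ]] ['img', 'depth', 'camera_matrix', 'xyz', 'rotation']
{'time': 0.1, 'qpos': array([-1.29098154e+00,  2.87129495e-01,  1.57800137e+00,  9.30238048e-06,
        1.27858243e+00, -1.50001174e-01]), 'dq': array([-1.28661246e-03,  7.18647041e-06, -3.21367975e-03, -8.08447682e-04,
        4.07310636e-04,  9.38661096e-04]), 'joint_efforts': array([-6.73368595e-05, -4.07300806e+01, -2.93700922e+01, -1.81516170e-04,
        3.43934633e-03,  2.45537308e-06]), 'eef_pos': array([ 0.28112988, -0.61298726,  0.20886641]), 'tcp_rot': array([ 9.76995760e-01,  2.13256091e-01, -6.43307973e-05, -1.05838142e-03]), 'contact_force': array([0.60789297, 0.42178815, 0.75755025]), 'wrist_torque': array([-0.0201373 , -0.01103483, -0.00441243]), 'finger_force': 0.0, 'opening': 1.0014580740223857}
```

View pics/top1.png

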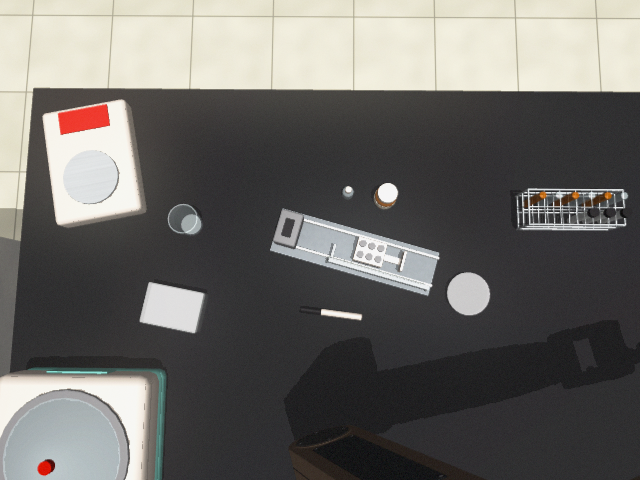

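View pics/scene1.png

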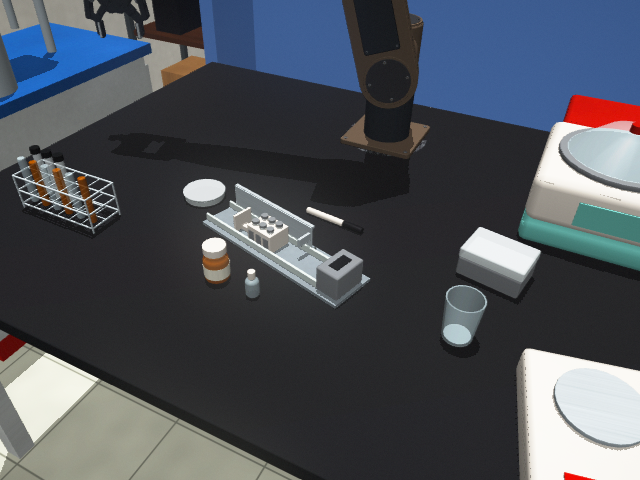

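The top view shows the lane from its upstream end at about (438,270) to the stop block at (289,229). The rack body is near (370,250), the push plate near (402,261) and the flap strip runs along the robot side. Next I measure them from depth.

```bash
cat >> h.py <<'E'
def lane(P,O,a):
    ex=np.array([np.sin(a),np.cos(a)]);ey=np.array([-np.cos(a),np.sin(a)])
    q=P[...,:2]-O; return np.stack([q@ex,q@ey,P[...,2]],-1)
E
python3 - <<'E'
from h import *
c=cam('top');P=pts(c)
print('table z',np.median(P[330:350,380:430,2]))
v,u=np.mgrid[:480,:640]
roi=(u>262)&(u<445)&(v>200)&(v<302)
z=P[...,2];g=c['img'].mean(-1)
m=roi&(z>.003)&(g>60)
q=P[m][:,:2].astype(np.float32)
r=cv2.minAreaRect(q);print('rect all',r,cv2.boxPoints(r))
m=roi&(z>.05);r2=cv2.minAreaRect
n,L,st,_=cv2.connectedComponentsWithStats(m.astype(np.uint8))
for i in range(1,n):
    if st[i,4]>15: print(st[i],P[L==i].mean(0),cv2.minAreaRect(P[L==i][:,:2].astype(np.float32)))
np.save('top.npy',P);np.save('topi.npy',c['img'])
big=cv2.resize(c['img'][195:305,262:448],None,fx=4,fy=4,interpolation=cv2.INTER_CUBIC)
cv2.imwrite('pics/crop1.png',big[...,::-1])
E
```

```text
table z 0.00042108215317893105
rect all ((0.5632724165916443, -0.00920550525188446), (0.22912445664405823, 0.38409945368766785), 4.258930206298828) [[ 0.43476415  0.17380607]
 [ 0.4632889  -0.20923275]
 [ 0.6917807  -0.19221708]
 [ 0.66325593  0.19082174]]
[379 201  15   4  34] [ 0.66946874 -0.06862876  0.06559969] ((0.6700971722602844, -0.07045730948448181), (0.03085804544389248, 0.00623004324734211), 86.80933380126953)
[273 209  31  38 792] [0.61196927 0.14167447 0.06304348] ((0.5450096130371094, 0.12726286053657532), (0.22423110902309418, 0.07289418578147888), 11.66236400604248)
[355 238  32  29 451] [ 0.5629011  -0.03447704  0.06353295] ((0.5072799324989319, -0.005284503102302551), (0.06872685253620148, 0.18449679017066956), 61.524009704589844)
[328 244 101  46 480] [ 0.51970446 -0.04537232  0.06419393] ((0.5306457877159119, -0.05562620609998703), (0.21892592310905457, 0.03991096839308739), 74.05339050292969)
```

View pics/crop1.png

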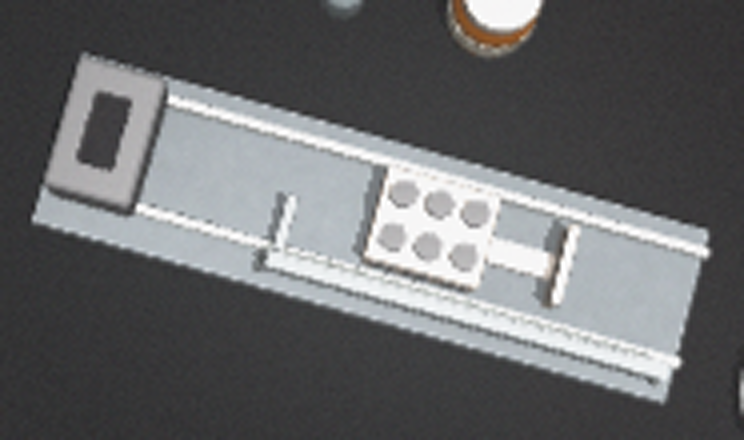

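The crop (4x, offset 262,195) shows the stop block top at (85,55), (167,78), (132,214), (48,188). The deck's near corners are at (33,222) and (667,402), the plate at about (565,265) and the blade at (285,222). Next I fit the lane frame by casting rays.

```bash
cat >> h.py <<'E'
from scipy.spatial.transform import Rotation as Ro
from scipy.optimize import least_squares
def ray(c,u,v,z):
    K=np.array(c['camera_matrix']);R=Ro.from_quat(c['rotation']).as_matrix()
    d=R@np.array([(u-K[0,2])/K[0,0],-(v-K[1,2])/K[1,1],-1]);o=np.array(c['xyz'])
    return o+d*(z-o[2])/d[2]
E
python3 - <<'E'
from h import *
c=cam('top')
f=lambda X,Y,z:ray(c,262+(X-1.5)/4,195+(Y-1.5)/4,z)
obs=[((85,55,.06),None),((167,78,.06),(120,-37)),((132,214,.06),(120,37)),((33,222,.008),(175,54)),((667,402,.008),(-190,54)),((709,244,.022),(-190,-31.5)),((681,362,.022),(-190,31.5))]
W=np.array([f(*o[0]) for o in obs if o[1]]);T=np.array([o[1] for o in obs if o[1]])/1e3
r=least_squares(lambda p:(lane(W,p[:2],p[2])[:,:2]-T).ravel(),[.55,0,.26],loss='soft_l1',f_scale=.002)
O,a=r.x[:2],r.x[2];print('O',O,'a deg',np.degrees(a),(lane(W,O,a)[:,:2]-T)*1e3)
q=lambda n,X,Y,z:print(n,lane(f(X,Y,z),O,a)*1e3)
q('plate rear top a',579,228,.047);q('plate rear b',560,304,.047)
for X,Y in((386,165),(500,187),(477,289),(364,261)):q('body',X,Y,.05)
for X,Y in((262,252),(268,272),(668,372),(655,382)):q('flap',X,Y,.064)
q('blade tip',287,195,.052)
P=lane(pts(c),O,a);m=(abs(P[...,1])<.02)&(P[...,2]>.03)&(P[...,0]>-.19)&(P[...,0]<.1)
h,e=np.histogram(P[m][:,0],np.arange(-.19,.1,.005));print([(round(x*1e3),int(k)) for x,k in zip(e,h) if k])
np.save('lane.npy',np.r_[O,a])
s=ctrl.get_state();R=Ro.from_quat(s['tcp_rot']).as_matrix();print(R)
E
```

```text
O [0.57473529 0.00172203] a deg 15.001091353722034 [[ 0.59039532 -0.48612723]
 [-1.42912007  1.46029456]
 [-0.57088505 -1.06296964]
 [-0.12861447  0.83273891]
 [ 1.13793332 -2.62231176]
 [ 0.2877144   1.23877745]]
plate rear top a [-114.87126404  -20.09433482   47.        ]
plate rear b [-115.22504805   22.34771104   47.        ]
body [ -5.66853282 -24.86541738  50.        ]
body [-67.98857059 -29.78633901  50.        ]
body [-70.03540144  26.80276147  50.        ]
body [-7.77373101 28.52813571 50.        ]
flap [46.12512777 39.80383235 64.        ]
flap [40.21905745 49.21144058 64.        ]
flap [-176.84721505   43.51849676   64.        ]
flap [-171.53647858   50.44412748   64.        ]
blade tip [41.51804343  5.44366918 52.        ]
[(-120, 4), (-115, 40), (-110, 23), (-75, 2), (-70, 40), (-65, 42), (-60, 44), (-55, 47), (-50, 42), (-45, 41), (-40, 43), (-35, 43), (-30, 43), (-25, 41), (-20, 44), (-15, 44), (-10, 36), (35, 14), (40, 5)]
[[ 9.09053519e-01  4.16679196e-01 -3.84849479e-04]
 [ 4.16679301e-01 -9.09052426e-01  1.43084148e-03]
 [ 2.46353525e-04 -1.46107029e-03 -9.99998902e-01]]
```

The measurements match the given sizes: rack origin at lane x = -38, plate rear at -115. I now hover upstream of the plate with the tool y across the lane and the opening at 47%.

```bash
python3 -m pendant '[{"dx":3,"dy":-2.3,"twist":-4},{"dx":7.5,"dy":-5.7,"twist":-9},{"dx":12,"dy":-9.1,"twist":-15},{"dx":16.5,"dy":-12.5,"twist":-21},{"dx":21,"dy":-15.9,"twist":-27},{"dx":25.5,"dy":-19.3,"twist":-33},{"dx":30,"dy":-22.7,"twist":-39},{"dx":34.5,"dy":-26.1,"twist":-44},{"dx":39,"dy":-29.5,"twist":-48},{"dx":43.9,"dy":-33.2,"twist":-50.4}]' 47
python3 -m pendant '[{"dz":0},{"dz":3},{"dz":6},{"dz":9},{"dz":9}]'
cat >> h.py <<'E'
O=np.load('lane.npy')[:2] if __import__('os').path.exists('lane.npy') else None
A=np.load('lane.npy')[2]
def show():
    s=ctrl.get_state();R=Ro.from_quat(s['tcp_rot']).as_matrix()
    F=lane(np.array(s['contact_force']),np.zeros(2),A)
    print('t',round(s['time'],2),'lane mm',(lane(s['eef_pos'],O,A)*1e3).round(1),'F lane',F.round(1),'open',round(s['opening'],3),'toolx deg',np.degrees(np.arctan2(R[1,0],R[0,0])).round(2))
E
python3 - <<'E'
from h import *
show()
c=cam('scene');save(c,'s2.png');im=c['img'][150:310,180:390];cv2.imwrite('pics/s2c.png',cv2.resize(im,None,fx=3.7,fy=3.7,interpolation=cv2.INTER_CUBIC)[...,::-1])
E
```

```text
t 0.2 lane mm [-669.9  124.4  209.2] F lane [-0.4 -0.3  0.2] open 0.997 toolx deg 24.63$[0]: bad value
$[0]: bad value
```

View pics/s2c.png

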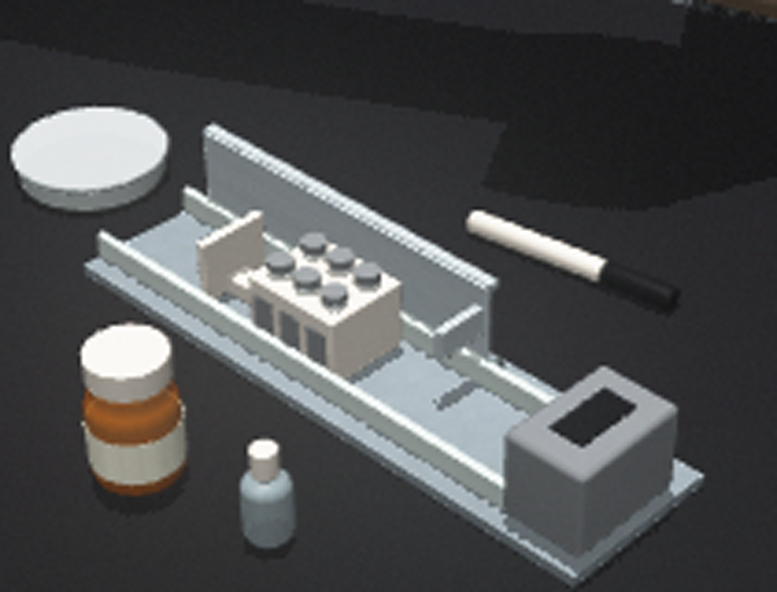

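The arm isn't in this view: the call was refused with "bad value". I suspect each row needs all four fields, so I'll send them.

```bash
python3 -m pendant '[{"dx":3,"dy":-2.3,"dz":0,"twist":-4},{"dx":7.5,"dy":-5.7,"dz":0,"twist":-9},{"dx":12,"dy":-9.1,"dz":0,"twist":-15},{"dx":16.5,"dy":-12.5,"dz":0,"twist":-21},{"dx":21,"dy":-15.9,"dz":0,"twist":-27},{"dx":25.5,"dy":-19.3,"dz":0,"twist":-33},{"dx":30,"dy":-22.7,"dz":0,"twist":-39},{"dx":34.5,"dy":-26.1,"dz":0,"twist":-44},{"dx":39,"dy":-29.5,"dz":0,"twist":-48},{"dx":43.9,"dy":-33.2,"dz":0,"twist":-50.4}]' 47
python3 -c 'from h import *;show()'
```

```text
time: 1.5
eef_pos: [0.5426, -0.1273, 0.2103]
tcp_rot: [0.793, 0.609, 0.0, 0.0]
contact_force: [1.2, -1.1, -0.2]
opening: 0.467
finger_force: 0.0
t 1.5 lane mm [-132.9   -2.4  210.3] F lane [-0.7 -1.4 -0.2] open 0.467 toolx deg 75.09
```

```bash
python3 -m pendant '[{"dx":0,"dy":0,"dz":3,"twist":0},{"dx":0,"dy":0,"dz":6,"twist":0},{"dx":-0.1,"dy":0,"dz":9,"twist":0},{"dx":-0.1,"dy":0,"dz":11.5,"twist":0},{"dx":-0.1,"dy":0,"dz":11.5,"twist":0}]'
python3 - <<'E'
from h import *
show()
c=cam('scene');save(c,'s3.png');im=c['img'][90:290,150:350];cv2.imwrite('pics/s3c.png',cv2.resize(im,None,fx=3,fy=3,interpolation=cv2.INTER_CUBIC)[...,::-1])
E
```

```text
time: 2.12
eef_pos: [0.5399, -0.129, 0.0927]
tcp_rot: [0.793, 0.609, -0.001, -0.002]
contact_force: [-0.6, -0.6, 1.2]
opening: 0.467
finger_force: 0.0
t 2.12 lane mm [-135.3   -0.2   92.7] F lane [-0.8  0.4  1.2] open 0.467 toolx deg 75.03
```

View pics/s3c.png

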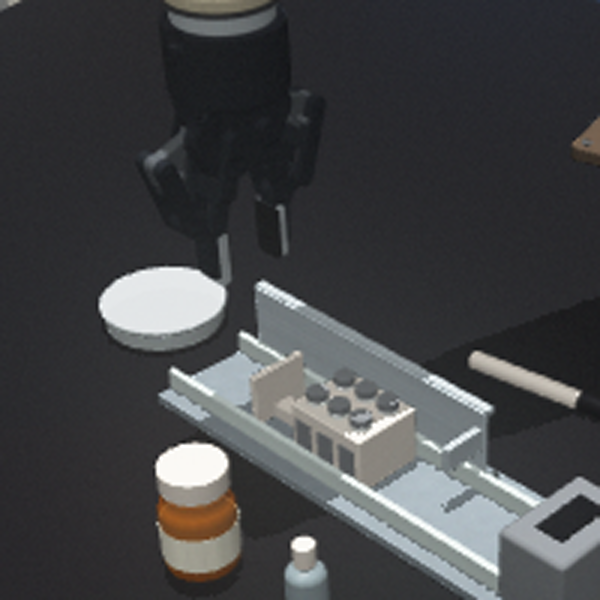

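Both fingertips are visible, at crop (3x, offset 150,90) pixels (225,283) and (284,255), and the knuckles flare outwards above them. Next I check the true tip height at this opening.

Run:
```python
from h import *
c=cam('scene')
for X,Y in((225,283),(288,255),(222,283),(208,279),(265,250)):
    for z in(.085,.0925,.1): print(X,Y,z,(lane(ray(c,150+(X-1)/3,90+(Y-1)/3,z),O,A)*1e3).round(1))
P=lane(pts(c),O,A)*1e3;m=(abs(P[...,0]+135)<25)&(abs(P[...,1])<75)&(P[...,2]>75)&(P[...,2]<200)
Q=P[m]
for lo in range(75,170,8):
    k=Q[(Q[:,2]>=lo)&(Q[:,2]<lo+8)]
    if len(k): print(lo,len(k),'y',k[:,1].min().round(),k[:,1].max().round(),'x',k[:,0].min().round(),k[:,0].max().round())
```

```text
225 283 0.085 [-166.5    5.4   85. ]
225 283 0.0925 [-156.8   -2.1   92.5]
225 283 0.1 [-147.1   -9.7  100. ]
288 255 0.085 [-162.9   59.6   85. ]
288 255 0.0925 [-153.3   51.4   92.5]
288 255 0.1 [-143.6   43.1  100. ]
222 283 0.085 [-167.9    4.    85. ]
222 283 0.0925 [-158.3   -3.5   92.5]
222 283 0.1 [-148.6  -11.   100. ]
208 279 0.085 [-178.7    0.8   85. ]
208 279 0.0925 [-168.9   -6.6   92.5]
208 279 0.1 [-159.1  -14.1  100. ]
265 250 0.085 [-179.5   53.1   85. ]
265 250 0.0925 [-169.6   45.    92.5]
265 250 0.1 [-159.8   36.9  100. ]
115 39 y -33.0 30.0 x -147.0 -124.0
123 81 y -37.0 32.0 x -146.0 -123.0
131 77 y -36.0 32.0 x -146.0 -121.0
139 91 y -37.0 34.0 x -146.0 -122.0
147 81 y -37.0 33.0 x -149.0 -122.0
155 73 y -48.0 46.0 x -148.0 -121.0
163 178 y -55.0 49.0 x -150.0 -120.0
```

Run:
```python
from h import *
show();c=cam('scene');L=pts(c);show()
P=lane(L,O,A)*1e3
def s(n,x0,x1,y0,y1,z0,z1):
    k=P[(P[...,0]>x0)&(P[...,0]<x1)&(P[...,1]>y0)&(P[...,1]<y1)&(P[...,2]>z0)&(P[...,2]<z1)];print(n,len(k),np.percentile(k,[2,50,98],axis=0).round(1).tolist())
s('table',-50,100,90,160,-10,10);s('stop top',125,160,-30,30,50,80);s('deck',60,110,-20,20,0,20);s('flap top',-170,30,30,50,56,80)
s('finger',-160,-110,-60,60,90,140)
```

```text
t 2.23 lane mm [-135.7   -2.6   95.8] F lane [ 0.5  0.4 -0.2] open 0.469 toolx deg 75.02
t 2.27 lane mm [-135.7   -3.2   96.5] F lane [-0.2  0.7  0.2] open 0.468 toolx deg 75.03
table 1289 [[-43.9, 92.0, -3.4], [38.3, 127.1, -0.7], [97.4, 154.3, 9.1]]
stop top 437 [[125.5, -28.6, 57.4], [143.7, -1.7, 59.7], [159.3, 28.8, 62.5]]
deck 197 [[60.9, -16.8, 4.7], [74.9, -3.0, 7.2], [96.3, 18.3, 9.4]]
flap top 470 [[-165.7, 35.5, 56.5], [-61.6, 39.1, 62.9], [26.7, 46.9, 65.7]]
finger 199 [[-145.5, -37.3, 118.3], [-129.2, 16.4, 130.0], [-123.1, 30.2, 139.6]]
```

```bash
python3 -m pendant '[{"dx":0,"dy":0.4,"dz":1.5,"twist":0},{"dx":0,"dy":0.4,"dz":3,"twist":0},{"dx":0,"dy":0.4,"dz":4.5,"twist":0},{"dx":0,"dy":0.4,"dz":5.5,"twist":0},{"dx":0,"dy":0.4,"dz":5.5,"twist":0},{"dx":0,"dy":0.4,"dz":5.5,"twist":0}]' | tail -0
python3 - <<'E'
from h import *
show();c=cam('scene');show()
P=lane(pts(c),O,A)*1e3;g=c['img'].mean(-1)
m=(abs(P[...,0]+135)<16)&(abs(P[...,1])<75)&(P[...,2]>28)&(g<90)
for nm,a,b in(('push',-60,-10),('flap',-5,35)):
    k=P[m&(P[...,1]>a)&(P[...,1]<b)]
    for lo in range(28,110,8):
        q=k[(k[:,2]>=lo)&(k[:,2]<lo+8)]
        if len(q): print(nm,lo,len(q),q[:,1].min().round(),q[:,1].max().round(),q[:,2].min().round(1))
im=c['img'][130:280,170:370];cv2.imwrite('pics/s4c.png',cv2.resize(im,None,fx=4,fy=4,interpolation=cv2.INTER_CUBIC)[...,::-1])
E
```

```text
t 3.02 lane mm [-135.7   -6.6   40.4] F lane [-0.3  0.2  0.7] open 0.466 toolx deg 75.02
t 3.08 lane mm [-135.7   -6.8   40.7] F lane [0.7 0.5 0.2] open 0.47 toolx deg 75.03
push 60 3 -35.0 -29.0 64.0
push 68 25 -42.0 -28.0 69.5
push 76 25 -42.0 -27.0 76.2
push 84 30 -42.0 -25.0 84.1
push 92 26 -42.0 -27.0 92.6
push 100 20 -53.0 -30.0 100.5
push 108 84 -59.0 -27.0 108.3
flap 60 17 12.0 16.0 61.3
flap 68 33 11.0 26.0 68.4
flap 76 36 12.0 27.0 76.0
flap 84 32 12.0 28.0 84.3
flap 92 35 12.0 25.0 92.1
flap 100 41 13.0 35.0 100.1
flap 108 52 12.0 35.0 108.0Exception ignored on flushing sys.stdout:
BrokenPipeError: [Errno 32] Broken pipe
```

View pics/s4c.png

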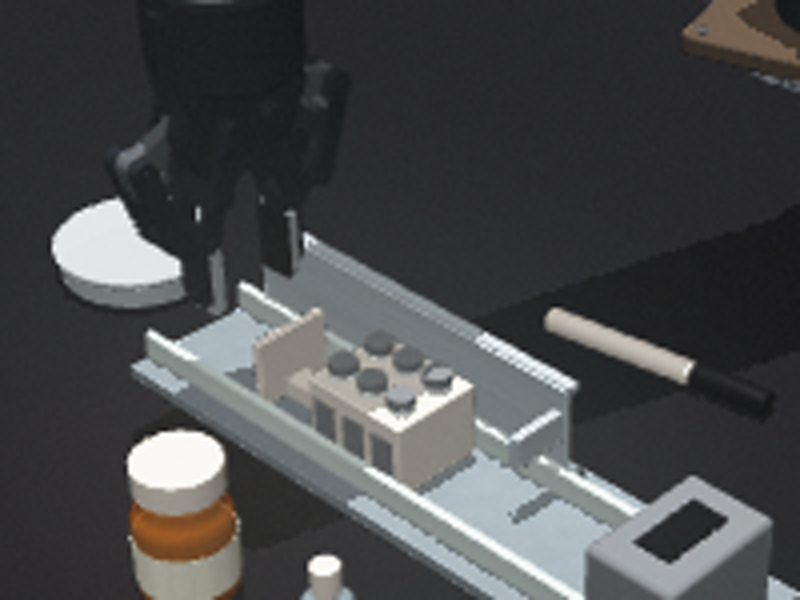

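The tips sit about 20 mm above the TCP figure, at z ≈ 61, and the flap finger spans lane y 12 to 27, well inside the flap. Lower to tip z ≈ 32.

```bash
python3 -m pendant '[{"dx":0,"dy":0,"dz":1,"twist":0},{"dx":0,"dy":0,"dz":2,"twist":0},{"dx":0,"dy":0,"dz":2.8,"twist":0},{"dx":0,"dy":0,"dz":2.8,"twist":0},{"dx":0,"dy":0,"dz":2.8,"twist":0}]' >/dev/null
python3 - <<'E'
from h import *
show();c=cam('scene');show()
P=lane(pts(c),O,A)*1e3;g=c['img'].mean(-1)
m=(abs(P[...,0]+135)<16)&(P[...,2]>20)&(g<90)
for nm,a,b in(('push',-60,-10),('flap',-5,32)):
    k=P[m&(P[...,1]>a)&(P[...,1]<b)]
    print(nm,len(k),np.sort(k[:,2])[:12].round(1))
E
```

```text
t 3.7 lane mm [-135.6   -6.3   12.1] F lane [-0.4  0.5 -0.6] open 0.468 toolx deg 75.02
t 3.75 lane mm [-135.6   -6.5   12.4] F lane [-0.9  0.3  0.1] open 0.467 toolx deg 75.03
push 1520 [36.7 38.7 40.9 40.9 41.1 41.4 42.7 43.1 43.2 43.9 43.9 44.5]
flap 422 [33.6 35.1 35.2 35.6 36.8 36.9 36.9 36.9 37.3 37.3 37.8 38.3]
```

No contact so far. Now open the gate.

```bash
python3 -m pendant '[{"dx":0,"dy":-0.5,"dz":0,"twist":0},{"dx":0,"dy":-1,"dz":0,"twist":0},{"dx":0,"dy":-1.5,"dz":0,"twist":0},{"dx":0,"dy":-2,"dz":0,"twist":0},{"dx":0,"dy":-2.5,"dz":0,"twist":0},{"dx":0,"dy":-3,"dz":0,"twist":0},{"dx":0,"dy":-3.4,"dz":0,"twist":0},{"dx":0,"dy":-3.8,"dz":0,"twist":0},{"dx":0,"dy":-3.8,"dz":0,"twist":0},{"dx":0,"dy":-3.8,"dz":0,"twist":0}]' >/dev/null
cat >> h.py <<'E'
def gate():
    for n in('scene','top'):
        c=cam(n);P=lane(pts(c),O,A)*1e3
        k=P[(P[...,0]>-60)&(P[...,0]<30)&(P[...,1]>41)&(P[...,1]<110)&(P[...,2]>18)&(P[...,2]<75)]
        if len(k)>20:
            # inner-face/top-edge points: angle of each about the hinge line
            print(n,'flap pts',len(k),'angle',np.percentile(np.arctan2(k[:,1]-37,k[:,2]-10),[10,50,90]).round(2),'max r',np.percentile(np.hypot(k[:,1]-37,k[:,2]-10),98).round(0),'top y,z',k[np.argsort(np.hypot(k[:,1]-37,k[:,2]-10))[-20:]].mean(0).round(1))
E
python3 - <<'E'
from h import *
show();gate();show();c=cam('scene');save(c,'s5.png')
im=c['img'][130:280,170:370];cv2.imwrite('pics/s5c.png',cv2.resize(im,None,fx=4,fy=4,interpolation=cv2.INTER_CUBIC)[...,::-1])
E
```

```text
t 5.0 lane mm [-135.7   31.6   12.5] F lane [-0.3 -3.5  1.4] open 0.47 toolx deg 75.03
scene flap pts 735 angle [0.61 0.69 0.76] max r 56.0 top y,z [-12.9  74.8  50.9]
top flap pts 657 angle [0.61 0.67 0.77] max r 59.0 top y,z [-19.4  76.2  55. ]
t 5.1 lane mm [-135.7   31.6   12.4] F lane [-0.7 -2.   1.9] open 0.475 toolx deg 75.03
```

View pics/s5c.png

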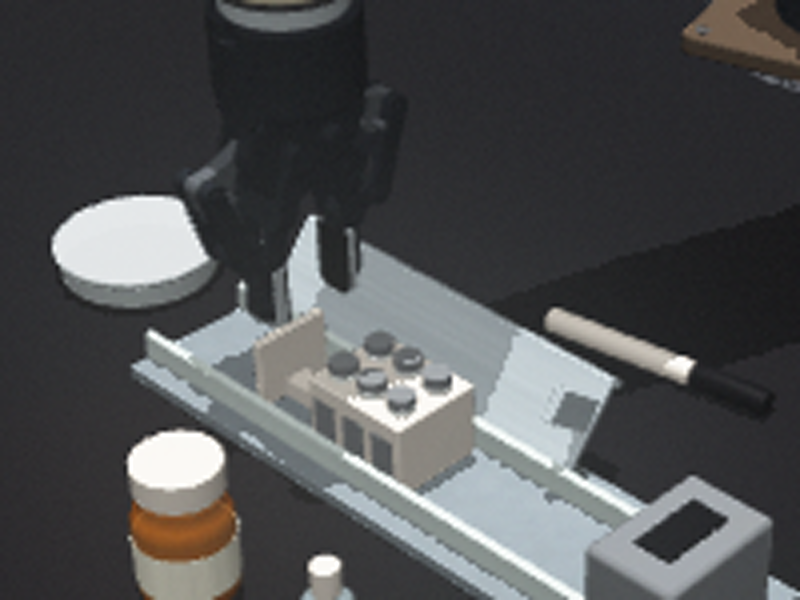

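The gate is held open at about 0.7 rad. I want more margin, so I open the fingers slightly, move further outwards and go a little lower.

```bash
python3 -m pendant '[{"dx":0,"dy":-0.2,"dz":0.2,"twist":0},{"dx":0,"dy":-0.4,"dz":0.4,"twist":0},{"dx":0,"dy":-0.6,"dz":0.5,"twist":0},{"dx":0,"dy":-0.6,"dz":0.5,"twist":0},{"dx":0,"dy":-0.6,"dz":0.5,"twist":0}]' 55 >/dev/null
python3 - <<'E'
from h import *
show();gate();show()
c=cam('scene');P=lane(pts(c),O,A)*1e3;g=c['img']
k=P[(P[...,0]>-150)&(P[...,0]<60)&(P[...,1]>95)&(P[...,1]<200)&(P[...,2]>5)&(P[...,2]<30)];print('marker y',np.percentile(k[:,1],[2,50,98]),len(k))
E
```

```text
t 5.78 lane mm [-135.6   37.9    7.2] F lane [ 0.  -3.4  2.4] open 0.551 toolx deg 75.03
scene flap pts 655 angle [0.9  0.97 1.04] max r 55.0 top y,z [-11.7  84.2  39.6]
top flap pts 780 angle [0.86 0.95 1.05] max r 58.0 top y,z [-18.8  86.3  42.3]
t 5.88 lane mm [-135.6   37.9    7.2] F lane [-0.3 -2.9  2.1] open 0.547 toolx deg 75.03
marker y [134.19144988 144.43844198 157.97336081] 296
```

The gate is at about 0.96 rad with 3 N on the finger, and the marker is clear. Now push along the lane.

```bash
python3 -m pendant '[{"dx":0.4,"dy":0,"dz":0,"twist":0},{"dx":0.8,"dy":0,"dz":0,"twist":0},{"dx":1.2,"dy":0,"dz":0,"twist":0},{"dx":1.7,"dy":0,"dz":0,"twist":0},{"dx":2.2,"dy":0,"dz":0,"twist":0},{"dx":2.7,"dy":0,"dz":0,"twist":0},{"dx":3.2,"dy":0,"dz":0,"twist":0},{"dx":3.6,"dy":0,"dz":0,"twist":0},{"dx":4,"dy":0,"dz":0,"twist":0},{"dx":4,"dy":0,"dz":0,"twist":0}]' >/dev/null
cat >> h.py <<'E'
def rack():
    c=cam('top');P=lane(pts(c),O,A)*1e3
    k=P[(abs(P[...,1])<24)&(P[...,2]>45)&(P[...,2]<68)&(P[...,0]>-110)&(P[...,0]<118)]
    c=cam('scene');Q=lane(pts(c),O,A)*1e3
    q=Q[(abs(Q[...,1])<24)&(Q[...,2]>45)&(Q[...,2]<66)&(Q[...,0]>-110)&(Q[...,0]<112)&(c['img'].mean(-1)>120)]
    for n,s in(('top',k),('scene',q)):
        if len(s): print(n,'rack pts',len(s),'x',np.percentile(s[:,0],[1,50,99]).round(1))
E
python3 - <<'E'
from h import *
show();gate();rack()
E
```

```text
t 7.17 lane mm [-95.   37.9   7.1] F lane [-0.9 -1.9  1.8] open 0.552 toolx deg 75.03
scene flap pts 644 angle [0.92 0.99 1.05] max r 56.0 top y,z [-18.2  84.5  39.3]
top flap pts 695 angle [0.86 0.96 1.04] max r 59.0 top y,z [-16.5  87.2  41.5]
top rack pts 651 x [-36.8  -5.8  25.4]
scene rack pts 387 x [-81.9   3.7  26.2]
```

The rack moved about 32 mm, the gate is steady at 0.97 and the force is low. Continue.

```bash
python3 -m pendant '[{"dx":0.5,"dy":0,"dz":0,"twist":0},{"dx":1.1,"dy":0,"dz":0,"twist":0},{"dx":1.7,"dy":0,"dz":0,"twist":0},{"dx":2.3,"dy":0,"dz":0,"twist":0},{"dx":2.9,"dy":0,"dz":0,"twist":0},{"dx":3.5,"dy":0,"dz":0,"twist":0},{"dx":4.1,"dy":0,"dz":0,"twist":0},{"dx":4.6,"dy":0,"dz":0,"twist":0},{"dx":5,"dy":0,"dz":0,"twist":0},{"dx":5,"dy":0,"dz":0,"twist":0}]' >/dev/null
python3 - <<'E'
from h import *
show();gate();rack()
E
python3 -m pendant '[{"dx":0.5,"dy":0,"dz":0,"twist":0},{"dx":1,"dy":0,"dz":0,"twist":0},{"dx":1.5,"dy":0,"dz":0,"twist":0},{"dx":2,"dy":0,"dz":0,"twist":0},{"dx":2.5,"dy":0,"dz":0,"twist":0},{"dx":3,"dy":0,"dz":0,"twist":0},{"dx":3.4,"dy":0,"dz":0,"twist":0},{"dx":3.7,"dy":0,"dz":0,"twist":0},{"dx":3.9,"dy":0,"dz":0,"twist":0},{"dx":3.9,"dy":0,"dz":0,"twist":0}]' >/dev/null
python3 - <<'E'
from h import *
show();gate();rack()
E
```

```text
t 8.62 lane mm [-44.9  37.9   7.1] F lane [-0.9 -1.6  2.8] open 0.543 toolx deg 75.02
scene flap pts 743 angle [0.49 0.96 1.04] max r 69.0 top y,z [-39.1  69.2  73.4]
top flap pts 204 angle [0.87 0.96 1.05] max r 59.0 top y,z [18.3 86.4 40.1]
top rack pts 645 x [12.9 44.  75.6]
scene rack pts 408 x [-33.1  52.7  75.4]
t 10.07 lane mm [-6.3 37.9  7.1] F lane [-3.4 -2.7  2.2] open 0.552 toolx deg 75.02
scene flap pts 598 angle [0.46 0.96 1.05] max r 69.0 top y,z [-1.9 68.5 72.9]
top rack pts 551 x [ 59.7  86.5 113.9]
scene rack pts 404 x [  5.4  87.1 111.7]
```

Nearly there. I creep forward in small steps and watch the force.

```bash
python3 -m pendant '[{"dx":0.15,"dy":0,"dz":0,"twist":0},{"dx":0.3,"dy":0,"dz":0,"twist":0},{"dx":0.4,"dy":0,"dz":0,"twist":0},{"dx":0.4,"dy":0,"dz":0,"twist":0}]' >/dev/null
python3 -c 'from h import *;show()'
python3 -m pendant '[{"dx":0.1,"dy":0,"dz":0,"twist":0},{"dx":0.2,"dy":0,"dz":0,"twist":0},{"dx":0.2,"dy":0,"dz":0,"twist":0}]' >/dev/null
python3 -c 'from h import *;show()'
```

```text
t 10.78 lane mm [-2.6 37.9  7.1] F lane [-3.8 -1.2  3.6] open 0.55 toolx deg 75.02
t 11.15 lane mm [-1.1 37.9  7.1] F lane [-5.3 -1.2  3.1] open 0.551 toolx deg 75.03
```

```bash
python3 -m pendant '[{"dx":0.1,"dy":0,"dz":0,"twist":0},{"dx":0.2,"dy":0,"dz":0,"twist":0},{"dx":0.2,"dy":0,"dz":0,"twist":0}]' >/dev/null
python3 -c 'from h import *;show();rack()'
python3 -m pendant '[{"dx":0.1,"dy":0,"dz":0,"twist":0},{"dx":0.2,"dy":0,"dz":0,"twist":0},{"dx":0.2,"dy":0,"dz":0,"twist":0}]' >/dev/null
python3 -c 'from h import *;show();rack()'
```

```text
t 11.53 lane mm [-1.  37.7  7.2] F lane [-12.1  -2.3   4.5] open 0.55 toolx deg 75.04
top rack pts 498 x [ 67.8  92.7 117.6]
scene rack pts 325 x [ -2.5  87.5 111.8]
t 12.0 lane mm [-0.9 37.4  7.3] F lane [-19.3  -1.1   6. ] open 0.549 toolx deg 75.04
top rack pts 487 x [ 69.6  93.3 117.2]
scene rack pts 337 x [ -1.6  89.2 111.8]
```

The rack is stalled against the stop at 19 N. I back off first, then let the gate shut.

```bash
python3 -m pendant '[{"dx":-0.3,"dy":0,"dz":0,"twist":0},{"dx":-0.7,"dy":0,"dz":0,"twist":0},{"dx":-1.2,"dy":0,"dz":0,"twist":0},{"dx":-1.4,"dy":0,"dz":0,"twist":0},{"dx":-1.4,"dy":0,"dz":0,"twist":0}]' >/dev/null
python3 -c 'from h import *;show()'
python3 -m pendant '[{"dx":0,"dy":0.5,"dz":0,"twist":0},{"dx":0,"dy":1,"dz":0,"twist":0},{"dx":0,"dy":1.5,"dz":0,"twist":0},{"dx":0,"dy":2,"dz":0,"twist":0},{"dx":0,"dy":2.5,"dz":0,"twist":0},{"dx":0,"dy":3,"dz":0,"twist":0},{"dx":0,"dy":3.5,"dz":0,"twist":0},{"dx":0,"dy":4,"dz":0,"twist":0},{"dx":0,"dy":4.5,"dz":0,"twist":0},{"dx":0,"dy":4.5,"dz":0,"twist":0}]' >/dev/null
python3 - <<'E'
from h import *
show();rack();c=cam('scene');save(c,'s6.png')
im=c['img'][130:310,190:400];cv2.imwrite('pics/s6c.png',cv2.resize(im,None,fx=3.3,fy=3.3,interpolation=cv2.INTER_CUBIC)[...,::-1])
E
```

```text
t 12.72 lane mm [-10.3  37.9   7.2] F lane [ 2.2 -1.3  3.2] open 0.556 toolx deg 75.02
t 13.97 lane mm [-10.6  -6.6   6.5] F lane [ 0.4 -0.8  0.6] open 0.55 toolx deg 75.02
top rack pts 624 x [ 56.5  86.3 117.4]
scene rack pts 392 x [ 11.2  87.9 111.5]
```

View pics/s6c.png

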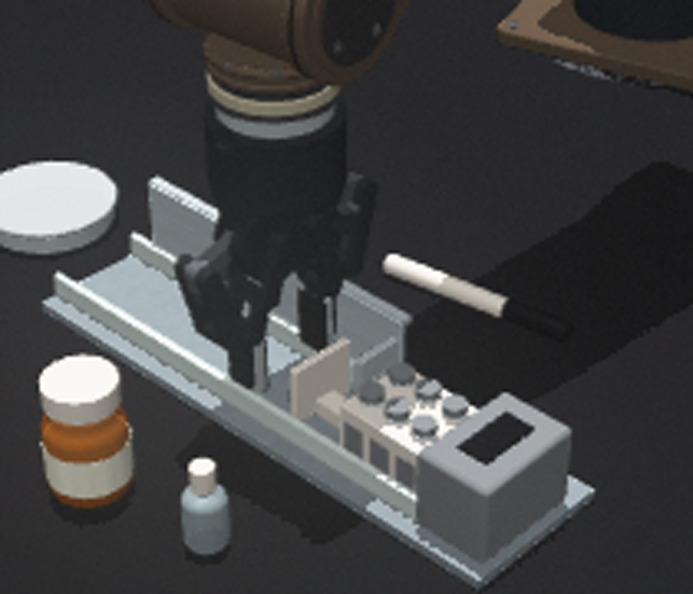

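The rack stands against the stop block and the gate is upright with its blade across the tail, around (370,360) in the crop. The fingers touch nothing, so I lift away.

```bash
python3 -m pendant '[{"dx":-0.3,"dy":0,"dz":-1,"twist":0},{"dx":-0.3,"dy":0,"dz":-2.5,"twist":0},{"dx":-0.3,"dy":0,"dz":-5,"twist":0},{"dx":-0.3,"dy":0,"dz":-9,"twist":0},{"dx":-0.3,"dy":0,"dz":-13,"twist":0},{"dx":-3,"dy":0,"dz":-17,"twist":0},{"dx":-8,"dy":0,"dz":-18,"twist":0},{"dx":-13,"dy":0,"dz":-18,"twist":0},{"dx":-18,"dy":0,"dz":-18,"twist":0},{"dx":-18,"dy":0,"dz":-18,"twist":0}]' >/dev/null
python3 - <<'E'
from h import *
show();rack();c=cam('scene')
P=lane(pts(c),O,A)*1e3
k=P[(P[...,0]>-150)&(P[...,0]<30)&(P[...,1]>25)&(P[...,1]<100)&(P[...,2]>56)&(P[...,2]<75)];print('flap top',np.percentile(k,[5,50,95],axis=0).round(1))
im=c['img'][130:310,190:400];cv2.imwrite('pics/s7c.png',cv2.resize(im,None,fx=3.3,fy=3.3,interpolation=cv2.INTER_CUBIC)[...,::-1])
E
```

```text
t 15.38 lane mm [-193.6   -7.4  188.8] F lane [-0.2 -0.2 -0.2] open 0.547 toolx deg 74.75
top rack pts 688 x [ 11.7  83.3 117.3]
scene rack pts 481 x [ 11.1  82.5 111.7]
flap top [[-139.    35.8   57. ]
 [ -54.1   39.1   62.5]
 [  22.6   46.1   65. ]]
```

View pics/s7c.png

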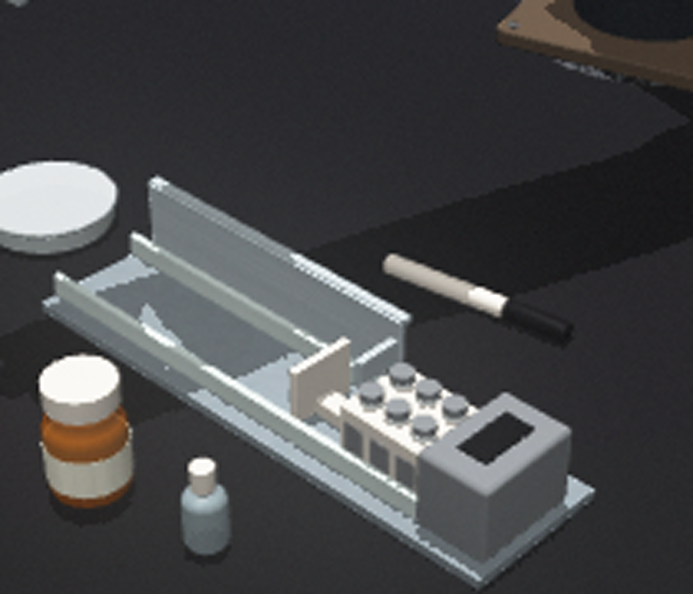

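The gate is shut, with the flap top back at lane y ≈ 37–39 and z ≈ 63. The rack is at the stop with its plate rear at x ≈ 11, the bystanders are in place and the arm is clear.

```bash
python3 -c 'from plant import ctrl;print(ctrl.sign_off())'
```

```text
the job is handed in; nothing more can be done
None
```

The rack stands against the stop block, the gate sprang fully shut behind it, the arm is clear, and the job was handed in at about 15.5 s of the 38 s allowed.

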